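# Find the concealed catch of the sample cabinet and open its drawer

### The arm

A 6-joint arm with a two-finger parallel gripper is mounted at the origin on the work surface; the furniture and walls round the work are solid. World frame = base frame: x ahead of the robot, y to its left, z up, the work surface at z = 0. Lengths are in m, angles in degrees, forces in N, time in s.
With the tool pointing down it reaches from about 0.325 to 0.775 m from the base axis. Payload 5.5 kg.
Tool frame: the origin (TCP) lies at the centre of the arm's flange, where the gripper is bolted on; the fingertips stand 182 mm ahead of it and the grasp point (between the pads) lies 163 mm ahead of it; z points along the fingers, y is the direction in which the jaws open and shut (so a half turn about z gives the same grasp; the last joint's range is limited). The gripper opens to 88 mm and grips with 3 to 60 N. Pads are 20 mm wide; open, the fingers measure 115 mm over their backs; the gripper's body (75 mm by 178 mm) begins 61 mm behind the grasp point.
Start: joints at [-69.54, 5.22, 70.514, -0, 104.267, -3.249], TCP at [0.241, -0.549, 0.405] pointing down, gripper open.
Joint ranges: [-164.24, 164.24], [-49.07, 125.15], [9.68, 141.18], [-86.29, 266.29], [3.28, 154.24], [-151.56, 151.56]. Speed limits (degrees/s): [147.25, 147.25, 172.46, 180, 180, 180].

### API

Orientations are given as [roll, pitch, yaw] about the fixed x, y, z axes, in that order (R = Rz(yaw) Ry(pitch) Rx(roll)).
In Python, from station import r gives the robot as it stands. The module is installed in compiled form; this text tells all that it offers. Calls block until the motion is done:
- r.reach(position, orientation): joint-space move of the TCP to a pose.
- r.servo_line(position, rotation=None, speed=0.15): straight line of the TCP; rotation=None keeps the orientation; speed is the mean speed in m/s.
- r.move_joints(angles): joint-space move.
- r.let_go() and r.grab(squeeze=None): open the fingers fully, or close them until they stop; squeeze is the grip in N (None keeps the last).
- r.wait(seconds).
- r.inverse_kinematics(position, orientation): joint angles nearest the present ones, or None.
- r.sense(): the state.
- r.snapshot(name): name is "side" or "top"; returns a dict with "frame" (400x640x3 uint8, red, green, blue), "fx", "fy", "cx", "cy" (pixels), "R" (3x3) and "t" (3): a world point X has camera coordinates R X + t. Camera axes: x right, y down, z forward; pixel columns grow to the right and rows downward; lengths in m; the calibration is good to about 2 mm. A picture is of the moment at which its call begins. There is no depth.
A pose or a line that the arm cannot do raises r.IKError and nothing moves.
- r.hand_in(): hands the job in, once; it reports no verdict.
The state is a dict: "clock": time; "joints": joint angles; "joint_vel": joint speeds; "joint_torque": joint torques, N m; "tcp_pos": TCP position; "orientation": TCP orientation; "contact_force": force on the tool from outside, world axes, zero at the start; "torque": the same for the moment, N m; "opening": finger opening in m.
Only numpy, scipy, OpenCV 4.12 (cv2) and the standard library are available. Lean on these libraries where they do the work, as an engineer would, in place of code of your own. Each camera call takes 0.05 s, during which the arm holds its last target. There are 200 camera calls.

### The job

One of the four square plates set flush in the top of the white sample cabinet is a concealed catch; the other three are fixed blanks that look just like it. Feel across them with the fingertips until you find the one that gives, press it all the way down so that the drawer springs out, then push the inside of the drawer's front with the fingertips to draw it out to its stop. Do not grip or lift anything, leave the cup, the small box and the bottle beside the cabinet where they stand, and finish clear of everything.

Things in the scene. Friction and masses are not known exactly. Their poses are not given: they have to be found in the camera images.
- cabinet: White sample cabinet fixed to the bench, 150 mm deep (x), 250 mm wide (y), 85 mm high. Origin: centre of its underside, on the bench; its x axis points away from the drawer's front, z up. The drawer's front is flush in the cabinet's -x face and has no handle.
- top (a point): Centre of the cabinet's flat top, 85 mm above the bench, axes as the cabinet's. Four look-alike square plates, 46 x 46 mm, lie flush in the top with a 1.5 mm gap all round, centred at x = 0 and y = +81, +27, -27 and -81 mm from here. One of them, a different one each time, is the catch; three are rigid.
- catch (a joint): How far the catch plate is pressed down: 0 flush, 0.008 m fully down. It yields under about 3 N plus the drawer's inertia (at 25 mm/s, 12 N is ample), has no spring and stays where it is left. It throws the drawer out towards the cabinet's -x, 6.75 mm for each mm pressed, 54 mm in all.
- drawer (a joint): How far the drawer has been drawn out beyond where the catch threw it: 0 to 0.050 m (stop), towards the cabinet's -x. Sliding friction 1.5 N, lightly damped; stays where it is left. Pushing the drawer back in lifts the catch again.
- lip (a point): Middle of the upper edge of the inner face of the drawer's front wall (8 mm thick), 56 mm above the bench. That face looks to the cabinet's +x and is 226 mm wide; the drawer's floor is 43 mm lower. With the catch fully down, 46 mm are free between it and the cabinet, open above. Two fixed dishes, 15 mm high, stand from 66 mm behind it, off the middle.
- drawer_face: Outer half (4 mm thick, 234 mm wide, 48 mm high) of the drawer's front wall; its origin is no useful point (75 mm behind its outer face, 0 mm above the bench).
- drawer_lip: Inner half (4 mm thick, 226 mm wide, 46 mm high) of the drawer's front wall; its origin lies 67 mm behind its inner face, at bench height. Touching both halves at once, outside and inside, counts as gripping.
- cup: Lidded specimen cup with a red lid, diameter 50 mm, 59 mm high, loose, left (+y) of the cabinet; origin at the centre of its underside. Leave it alone.
- kit: Small blue carton, 45 x 60 x 50 mm, loose, right (-y) of the cabinet; origin at the centre of its underside. Leave it alone.
- stain: White dropper bottle with a blue cap, diameter 44 mm, 98 mm high, loose, right (-y) of the cabinet and nearer the robot; origin at the centre of its underside. Leave it alone.

How it is judged (in metres and radians):
On the way, in this order (a step that is already met when the one before it is completed fails the run):
1. the concealed catch is pressed down and the drawer thrown out (value of joint catch above 0.0065 m), for 0.1 s.
2. the drawer is drawn out by the fingers on the inside of its front (value of joint drawer above 0.03 m and contact force between the fingers and drawer_lip above 0.3 N), for 0.05 s.
At the end, for the whole second after the job is handed in: The catch plate is down (at least 6 of its 8 mm), the drawer is drawn out at least 40 of its 50 mm beyond where the catch threw it, and the cup, the carton and the bottle stand within 20 mm of where they stood (value of joint catch above 0.006 m and value of joint drawer above 0.04 m and distance of each of cup, kit, stain from where it was at the start of the episode below 0.02 m); the robot touches nothing.
It fails at once if the drawer's front is gripped, outside and inside at once (contact force between the fingers and drawer_face above 1 N and contact force between the fingers and drawer_lip above 1 N).
It fails at once if the cup, carton or bottle is lifted, knocked over or pushed aside (distance of any of cup, kit, stain from where it was at the start of the episode above 0.02 m or angle between any of cup, kit, stain's own z axis and vertical above 0.5 rad).
It also fails if it takes over 42 s, if anything falls off the work surface, if the arm or the gripper's body presses on something with over 40 N, if the wrist force passes 120 N, or if a joint passes its speed limit or range.

## Working session

There is one attempt and no reset: what is moved stays moved. The work goes in short steps, each a Python script; the robot and the scene stay as the last script left them, time stands still between calls to the robot, and variables do not carry over. Pictures are saved under pics/ and viewed, about 8 in all and at most 12, crops included, and the job is handed in when it is done.

```bash
mkdir -p pics; ls; python3 - <<'E'
from station import r
import cv2,numpy as np,pickle
d={}
for n in("top","side"):
    s=r.snapshot(n); d[n]=s; cv2.imwrite(f"pics/{n}0.png",s["frame"][:,:,::-1]); print(n,s["fx"],s["cx"],s["cy"],(-s["R"].T@s["t"]).round(3),np.round(s["R"],3).tolist())
pickle.dump(d,open("s0.pkl","wb"))
q=r.sense();print(q["clock"],q["tcp_pos"],q["orientation"],q["contact_force"],q["opening"])
E
```

```text
pics
top 445.629323453608 318.8066183028361 197.83716719888838 [0.49  0.066 1.104] [[0.003, -1.0, 0.019], [-0.992, -0.005, -0.126], [0.126, -0.018, -0.992]]
side 447.41633556997516 316.93899412309304 201.38701097936413 [ 0.387 -0.751  0.482] [[0.961, -0.276, -0.007], [-0.122, -0.403, -0.907], [0.247, 0.873, -0.421]]
0.1 [ 0.24126945 -0.54942959  0.40359735] [-1.79899322e+02 -5.80794272e-03  2.37065036e+01] [ 0.67570244  0.40760017 -0.16589867] 0.08801588271406635
```

View pics/top0.png

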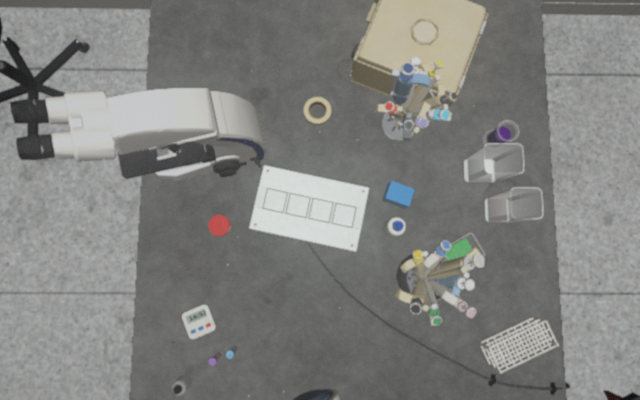

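View pics/side0.png

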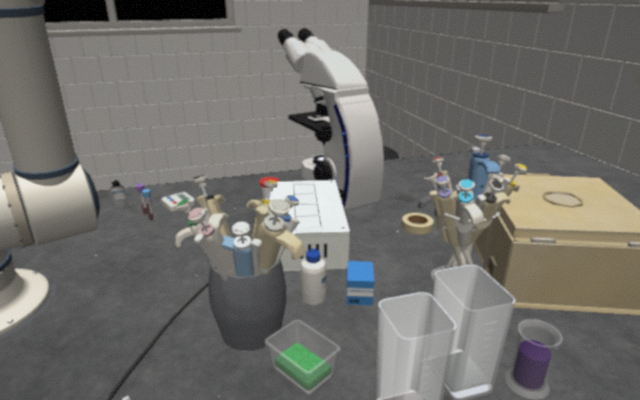

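```bash
cat >h.py <<'E'
import numpy as np,cv2
def ray(s,u,v):
    d=s["R"].T@np.array([(u-s["cx"])/s["fx"],(v-s["cy"])/s["fy"],1]); return -s["R"].T@s["t"],d
def onz(s,u,v,z):
    c,d=ray(s,u,v); return c+d*(z-c[2])/d[2]
E
python3 - <<'E'
import pickle,cv2,numpy as np
from h import *
d=pickle.load(open("s0.pkl","rb"));s=d["top"];f=s["frame"];hsv=cv2.cvtColor(f,cv2.COLOR_RGB2HSV)
m=((hsv[...,2]>150)&(hsv[...,1]<40)).astype(np.uint8)*255
w=np.zeros_like(m);w[155:262,240:378]=1;m*=w
m=cv2.morphologyEx(m,cv2.MORPH_CLOSE,np.ones((5,5)));m=cv2.morphologyEx(m,cv2.MORPH_OPEN,np.ones((5,5)))
c=max(cv2.findContours(m,0,2)[0],key=cv2.contourArea)
P=np.array([onz(s,u,v,.085)[:2] for u,v in c[:,0]]).astype(np.float32)
print(cv2.minAreaRect(P),cv2.boxPoints(cv2.minAreaRect(P)),cv2.minAreaRect(c))
def blob(lo,hi,box,z):
    k=cv2.inRange(hsv,lo,hi);x0,x1,y0,y1=box;k2=np.zeros_like(k);k2[y0:y1,x0:x1]=k[y0:y1,x0:x1]
    M=cv2.moments(k2,True);return onz(s,M["m10"]/M["m00"],M["m01"]/M["m00"],z).round(3)
print("cup",blob((0,120,80),(12,255,255),(200,240,205,245),.059))
print("kit",blob((95,120,80),(125,255,255),(380,420,170,212),.05))
print("stain",blob((95,100,40),(130,255,255),(385,410,215,240),.098))
for z in(0,.1,.2,.3,.4): print(z,[onz(s,*p,z)[:2].round(3).tolist() for p in((265,150),(235,175),(120,175),(215,90))],onz(d["side"],382,190,z)[:2].round(3),onz(d["side"],345,205,z)[:2].round(3))
cv2.imwrite("pics/c1.png",cv2.resize(f[140:270,100:420],None,fx=2.5,fy=2.5,interpolation=2)[:,:,::-1])
E
```

```text
((0.5968553423881531, 0.06897370517253876), (0.2525569498538971, 0.15232600271701813), 78.04212951660156) [[ 0.49618113 -0.03878415]
 [ 0.6452017  -0.07034495]
 [ 0.69752955  0.17673156]
 [ 0.548509    0.20829237]] ((309.22088623046875, 207.791015625), (110.18363952636719, 66.01508331298828), 12.200469017028809)
cup [0.557 0.28  0.059]
kit [ 0.635 -0.146  0.05 ]
stain [ 0.555 -0.132  0.098]
0 [[0.751, 0.182], [0.687, 0.255], [0.685, 0.541], [0.907, 0.312]] [0.858 0.268] [0.732 0.207]
0.1 [[0.727, 0.171], [0.669, 0.238], [0.667, 0.498], [0.87, 0.29]] [0.76  0.056] [0.66  0.008]
0.2 [[0.704, 0.161], [0.651, 0.221], [0.65, 0.455], [0.832, 0.268]] [ 0.663 -0.155] [ 0.588 -0.191]
0.3 [[0.68, 0.15], [0.633, 0.204], [0.632, 0.412], [0.794, 0.245]] [ 0.565 -0.367] [ 0.517 -0.389]
0.4 [[0.657, 0.14], [0.615, 0.187], [0.614, 0.369], [0.756, 0.223]] [ 0.467 -0.578] [ 0.445 -0.588]
```

View pics/c1.png

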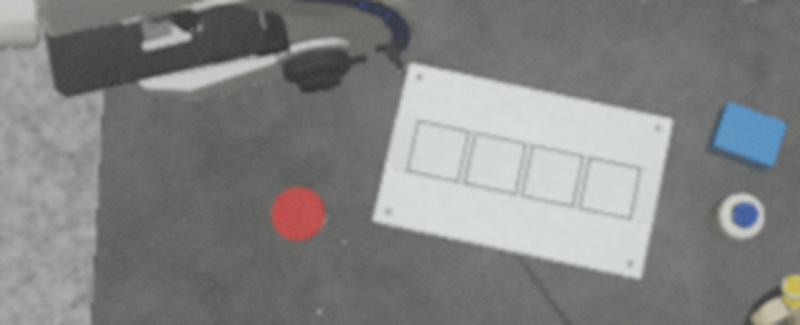

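```bash
python3 - <<'E'
import pickle,cv2,numpy as np
from h import *
d=pickle.load(open("s0.pkl","rb"))
def tri(a,b):
    c1,d1=ray(d["top"],*a);c2,d2=ray(d["side"],*b)
    A=np.c_[d1,-d2];x=np.linalg.lstsq(A,c2-c1,rcond=None)[0];p,q=c1+x[0]*d1,c2+x[1]*d2
    return ((p+q)/2).round(3),np.linalg.norm(p-q).round(3)
for n,a,b in(("knob",(226,167),(323,168)),("eye1",(25,148),(286,37)),("eye2",(22,110),(306,37))): print(n,tri(a,b))
# back-silhouette points: gap between rays of top edge pts and side edge pts
for a in((265,150),(255,115),(262,135)):
  for b in((382,190),(375,130),(360,90),(340,62)): print(a,b,*tri(a,b))
f=d["side"]["frame"]
cv2.imwrite("pics/c2.png",cv2.resize(f[20:300,220:420],None,fx=2,fy=2,interpolation=2)[:,:,::-1])
f=d["top"]["frame"]
cv2.imwrite("pics/c3.png",cv2.resize(f[80:240,80:300],None,fx=3,fy=3,interpolation=2)[:,:,::-1])
E
```

```text
knob (array([0.69 , 0.262, 0.084]), np.float64(0.0))
eye1 (array([0.665, 0.538, 0.374]), np.float64(0.003))
eye2 (array([0.728, 0.551, 0.371]), np.float64(0.002))
(265, 150) (382, 190) [0.773 0.165 0.048] 0.07
(265, 150) (375, 130) [0.738 0.149 0.203] 0.073
(265, 150) (360, 90) [0.708 0.143 0.294] 0.054
(265, 150) (340, 62) [0.679 0.141 0.354] 0.023
(255, 115) (382, 190) [0.831 0.205 0.03 ] 0.003
(255, 115) (375, 130) [0.786 0.182 0.194] 0.012
(255, 115) (360, 90) [0.748 0.171 0.291] 0.002
(255, 115) (340, 62) [0.714 0.166 0.356] 0.029
(262, 135) (382, 190) [0.797 0.18  0.04 ] 0.038
(262, 135) (375, 130) [0.758 0.16  0.199] 0.046
(262, 135) (360, 90) [0.725 0.153 0.293] 0.029
(262, 135) (340, 62) [0.693 0.15  0.355] 0.0
```

View pics/c2.png

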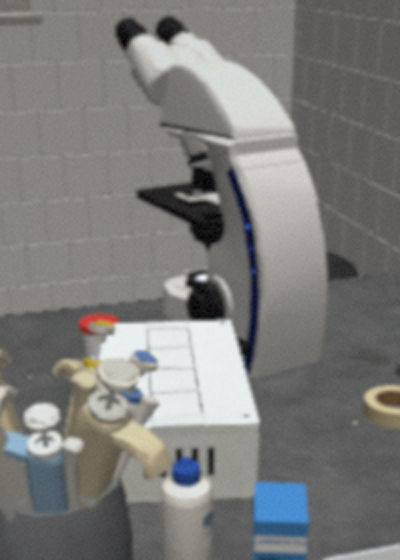

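View pics/c3.png

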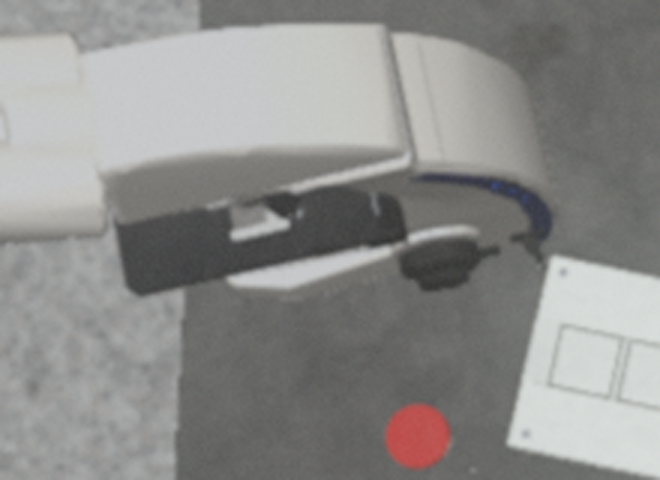

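```bash
cat >>h.py <<'E'
C=np.array([.597,.069]);YAW=-12.0
from scipy.spatial.transform import Rotation as Ro
def pose(xc,yc,z,p):
    """TCP pose with the closed tips' lowest (rear) edge (p<0) at cabinet xc,yc and height z"""
    rpy=[180,p,YAW];R=Ro.from_euler("xyz",rpy,degrees=True).as_matrix()
    a=np.radians(YAW);w=C+np.array([[np.cos(a),-np.sin(a)],[np.sin(a),np.cos(a)]])@[xc,yc]
    return np.r_[w,z]-.182*R[:,2]+(.010*R[:,0] if p else 0),rpy
E
python3 - <<'E'
from station import r
from h import *
for a in((-0.003,-.081,.1,-20),(-0.003,.081,.077,-20),(-.1,0,.03,0),(-.165,0,.03,0)): print(pose(*a),r.inverse_kinematics(*map(list,pose(*a))))
r.grab(5)
p,o=pose(0,-.081,.25,-20); r.reach(list(p),o)
p,o=pose(-.003,-.081,.100,-20); r.servo_line(list(p),speed=.15)
r.wait(.2);q=r.sense();print(q["clock"],q["tcp_pos"],p,q["orientation"],q["contact_force"],q["opening"])
for n in("top","side"):
    s=r.snapshot(n);f=s["frame"]
    b=f[130:280,220:440] if n=="top" else f[130:310,200:400]
    cv2.imwrite(f"pics/{n}1.png",cv2.resize(b,None,fx=3,fy=3)[:,:,::-1])
E
```

```text
(array([0.52552889, 0.00138207, 0.27444426]), [180, -20, -12.0]) [ -2.53051211 -14.24445719 103.19434191  -3.40507003  71.33216425
  99.99890387]
(array([0.55921058, 0.15984198, 0.25144426]), [180, -20, -12.0]) [ 15.17766995  -3.5817636   95.99970446  -9.57555321  69.90165575
 119.0738195 ]
(array([0.49918524, 0.08979117, 0.212     ]), [180, 0, -12.0]) [ 6.35334744e+00 -6.32924008e+00  1.01640784e+02 -2.54444375e-14
  8.46884558e+01  1.08353347e+02]
(array([0.43560565, 0.10330543, 0.212     ]), [180, 0, -12.0]) [ 8.98585976e+00 -1.62041018e+01  1.10207333e+02 -2.54444375e-14
  8.59967689e+01  1.10985860e+02]
5.0667 [0.52575899 0.0013873  0.27552291] [0.52552889 0.00138207 0.27444426] [-179.98357921  -20.09840351  -12.00250957] [ 0.461719   -0.58389002 -0.14247655] 0.0006397653476741728
```

View pics/side1.png

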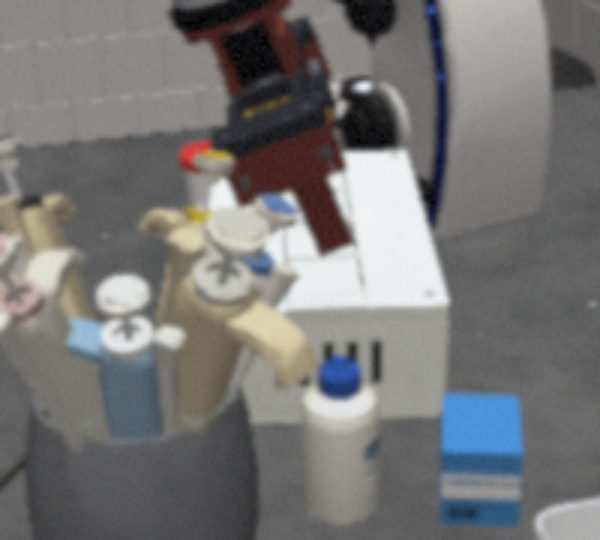

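Six pictures have been viewed. The last shows the closed tips at about (330,245) in the crop, hovering over the nearest plate (-y) and clear of the bottle and the microscope. Next I probe.

```bash
cat >probe.py <<'E'
from station import r
from h import *
import sys
ys=[-.081,-.027,.027,.081]
def probe(y):
    p,o=pose(-.003,y,.091,-20); r.servo_line(list(p),o,speed=.12); r.wait(.1)
    f0=np.array(r.sense()["contact_force"])
    for z in(.086,.084,.082,.080,.078):
        r.servo_line(list(pose(-.003,y,z,-20)[0]),speed=.02)
        r.wait(.05);q=r.sense();F=q["contact_force"][2]-f0[2];print(y,z,(q["tcp_pos"]-pose(-.003,y,0,-20)[0])[2].round(4),F.round(1))
        if F>12: break
    else: return True
    r.servo_line(list(pose(-.003,y,.095,-20)[0]),speed=.08); return False
for y in ys:
    if probe(y): print("catch",y);break
print(r.sense()["clock"])
E
python3 probe.py
```

```text
-0.081 0.086 0.086 -0.3
-0.081 0.084 0.085 6.2
-0.081 0.082 0.0846 13.5
-0.027 0.086 0.0859 -0.0
-0.027 0.084 0.085 4.8
-0.027 0.082 0.0847 11.6
-0.027 0.08 0.0844 20.5
0.027 0.086 0.0859 1.4
0.027 0.084 0.085 5.3
0.027 0.082 0.0847 13.6
0.081 0.086 0.0859 0.6
0.081 0.084 0.084 1.3
0.081 0.082 0.0816 0.7
0.081 0.08 0.0796 -0.2
0.081 0.078 0.0777 -0.3
catch 0.081
13.6917
```

```bash
python3 - <<'E'
from station import r
from h import *
r.servo_line(list(pose(-.003,.081,.0745,-20)[0]),speed=.025); r.wait(.25)
q=r.sense();print((q["tcp_pos"]-pose(0,0,0,-20)[0])[2],q["contact_force"])
p,o=pose(-.003,.081,.12,-20); r.servo_line(list(p),speed=.1)
p,o=pose(-.098,.0,.12,0); r.servo_line(list(p),o,speed=.15); r.wait(.1)
q=r.sense();print(q["clock"],q["tcp_pos"],p,q["orientation"],q["contact_force"])
s=r.snapshot("top");cv2.imwrite("pics/top2.png",cv2.resize(s["frame"][140:280,200:420],None,fx=3.6,fy=3.6,interpolation=2)[:,:,::-1])
import pickle;pickle.dump(s,open("s2.pkl","wb"))
E
```

```text
0.07669802827867953 [-7.67096988 -0.40666806  9.63700808]
15.7 [0.50128509 0.08990617 0.30157863] [0.50114154 0.08937535 0.302     ] [-1.79997396e+02 -2.09359012e-02 -1.19597810e+01] [ 0.42634458 -0.65551236 -0.53814985]
```

View pics/top2.png

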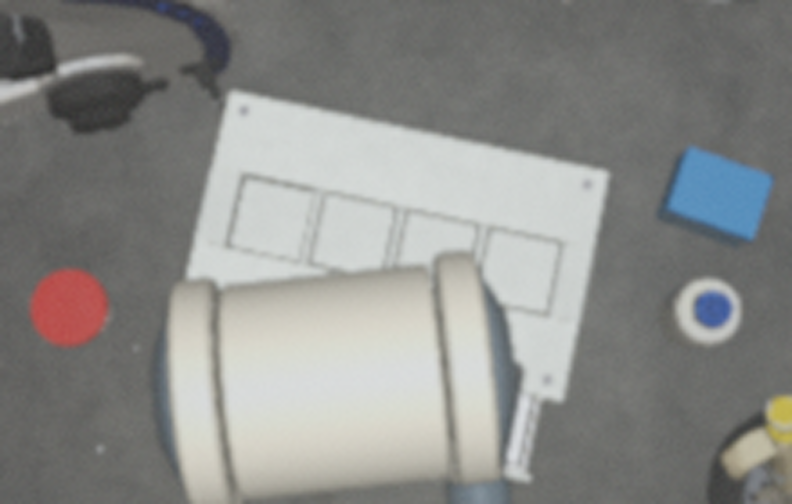

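```bash
python3 - <<'E'
from station import r
from h import *
import pickle
s=pickle.load(open("s2.pkl","rb"));w=onz(s,343.6,273,.056)[:2]-C;a=np.radians(YAW)
print("front corner in cab",(w@[[np.cos(a),-np.sin(a)],[np.sin(a),np.cos(a)]]).round(3))
f0=np.array(r.sense()["contact_force"])
ok=True
for z in(.07,.056,.045,.034):
    r.servo_line(list(pose(-.098,0,z,0)[0]),speed=.08);F=r.sense()["contact_force"]-f0;print(z,F.round(1))
    if abs(F).max()>6: ok=False;break
if ok:
  for x in(-.108,-.120,-.132,-.142,-.150,-.156,-.160,-.163,-.166):
    r.servo_line(list(pose(x,0,.034,0)[0]),speed=.04);q=r.sense();F=q["contact_force"]-f0
    xc=(q["tcp_pos"][:2]-C)@[np.cos(a),np.sin(a)];print(x,xc.round(4),F.round(1),q["clock"])
    if x<-.15 and F[0]>8: break
r.wait(.1);q=r.sense();print(q["contact_force"]-f0,q["clock"])
E
```

```text
front corner in cab [-0.13 -0.11]
0.07 [0.3 0.2 1.4]
0.056 [-0.2 -0.2  1.4]
0.045 [-1.5 -1.3  1.2]
0.034 [ 0.4 -0.   1.3]
-0.108 -0.1082 [-0.5 -0.2  1.1] 17.8167
-0.12 -0.1203 [-0.9 -0.3  1.4] 18.2667
-0.132 -0.1323 [0.1 0.1 0.5] 18.7167
-0.142 -0.1423 [-0.5  0.2  0.7] 19.1167
-0.15 -0.1503 [-0.1 -0.   1.5] 19.4667
-0.156 -0.1563 [-0.1 -0.4  0.7] 19.7667
-0.16 -0.1602 [ 0.4 -0.8  0.6] 20.0167
-0.163 -0.1627 [ 4.1 -1.6 -2.3] 20.2667
-0.166 -0.1645 [13.3 -2.7 -6.8] 20.5167
[13.77702932 -2.5431775  -7.21060529] 20.6167
```

```bash
python3 - <<'E'
from station import r
from h import *
r.servo_line(list(pose(-.148,0,.034,0)[0]),speed=.05)
r.servo_line(list(pose(-.146,0,.16,0)[0]),speed=.12)
j=list(r.sense()["joints"]);r.servo_line(list(pose(-.146,0,.25,0)[0]),speed=.15)
j=list(r.sense()["joints"]);j[0]-=45;r.move_joints(j)
r.wait(.2);q=r.sense();print(q["clock"],q["tcp_pos"],q["contact_force"])
s=r.snapshot("top");f=s["frame"];cv2.imwrite("pics/top3.png",cv2.resize(f[140:320,190:430],None,fx=3.3,fy=3.3,interpolation=2)[:,:,::-1])
hsv=cv2.cvtColor(f,cv2.COLOR_RGB2HSV)
for n,lo,hi,(x0,x1,y0,y1),z in(("cup",(0,120,80),(12,255,255),(200,240,205,245),.059),("kit",(95,120,80),(125,255,255),(380,420,170,212),.05),("stain",(95,100,40),(130,255,255),(385,410,215,240),.098)):
    k=cv2.inRange(hsv,lo,hi)[y0:y1,x0:x1];M=cv2.moments(k,True)
    if M["m00"]: print(n,onz(s,x0+M["m10"]/M["m00"],y0+M["m01"]/M["m00"],z).round(3))
E
```

```text
24.6083 [ 0.39194012 -0.25012403  0.4309888 ] [-0.98392071  0.28771383 -0.12643833]
cup [0.558 0.28  0.059]
kit [ 0.635 -0.147  0.05 ]
stain [ 0.555 -0.132  0.098]
```

View pics/top3.png

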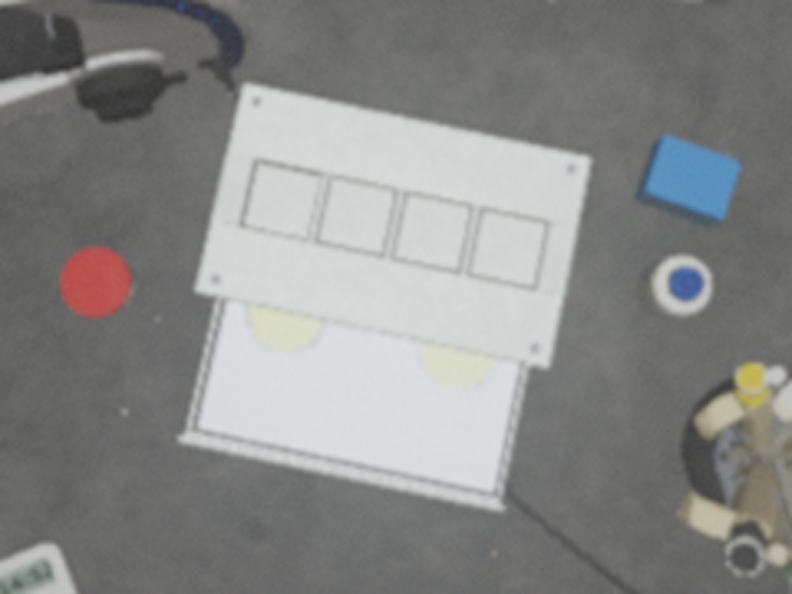

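```bash
python3 - <<'E'
from station import r
p=r.sense()["tcp_pos"];r.servo_line([p[0],p[1],p[2]+.08],speed=.15);r.wait(.3);q=r.sense();print(q["tcp_pos"],q["contact_force"],q["clock"]);r.hand_in()
E
```

```text
[ 0.39195408 -0.25027514  0.5101592 ] [ 0.63776903 -0.4114483  -1.28914118] 25.6417
the job is handed in; nothing more can be done
```

The drawer is out to its stop and the job is handed in at 25.6 s of the 42 s limit; no verdict is reported.

- **Finding the catch:** I felt the plates from -y to +y with the closed fingertips. The first three were rigid, with force rising to 12–20 N without yielding. The +81 mm plate gave, and I pressed it until its hard stop, with the fingertips about 8.3 mm below the top.
- **Opening the drawer:** The picture after pressing put the drawer front 130 mm in front of the cabinet's centre; 129 mm was expected. I lowered the fingertips behind the front wall and pushed until the force rose to about 13 N. That was at about 161 mm, which matches the 50 mm travel to the stop.
- **Last checks:** The last picture shows the drawer fully out. The cup, carton and bottle had moved no more than 1 mm from their first measured positions. The arm is raised well clear, and the force reading was about 1.5 N, the same as the sensor drift seen in free air.
- **Not confirmed:** I had no direct reading of the joint values, and I saw the catch plate only from above after retreating, where its depth does not show. No check failed or disagreed.

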